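# Start the cap on an autoclave bottle and hold it

## Robot

A 6-joint arm with a two-finger parallel gripper is mounted at the origin on the work surface. World frame = base frame: x ahead of the robot, y to its left, z up, the work surface at z = 0. Lengths are in m, angles in rad, forces in N, time in s.
With the tool pointing down it reaches from about 0.4 to 0.825 m from the base axis. Payload 7 kg.
Tool frame: the origin (TCP) lies midway between the tips of the shut fingers; the grasp point (between the pads) lies hold_point_z behind it (hold_point_z is the distance from the TCP to the grasp point, in m); z points along the fingers, y is the direction in which the jaws open and shut (so a half turn about z gives the same grasp; the last joint's range is limited). The gripper opens to 88 mm and grips with 3 to 60 N. Pads are 19 mm wide; open, the fingers measure 130 mm over their backs; the gripper's body (78 mm by 193 mm) begins 47 mm behind the grasp point.
Start: joints at [-1.033, 0.359, 0.012, 0, -1.224, -0.288], TCP at [0.167, -0.654, 0.227] pointing down, gripper open.
Joint ranges: [-3.07, 3.07], [-1.43, 2.12], [-1.02, 1.25], [-3.03, 1.67], [-3.05, -0], [-3.03, 3.03]. Speed limits (rad/s): [2.39, 2.39, 3.01, 3.14, 3.14, 3.14].

## Interface

Orientations are given as [roll, pitch, yaw] about the fixed x, y, z axes, in that order (R = Rz(yaw) Ry(pitch) Rx(roll)).
In Python, from station import * gives the robot as it stands. The module is installed in compiled form; this text tells all that it offers.
- The arm moves only by the tool arm_command, never from a script. Its arguments are lists of equal length, an entry for each row: "fingers": the closure, from -1 (fully open) to 1 (shut); "dp": the shift along the world's x, y, z in m, a list of three; "roll": the turn about the world's z in rad. In form: {"fingers": [fingers, ...], "dp": [[x, y, z], ...], "roll": [roll, ...]}. A call has 1 to 8 rows; each row shifts and turns the pose as measured when the row begins; what a row does not reach is not made up. A row lasts 1/10 s, in which the tool goes at most 50 mm and 8.59 degrees, less where a joint would pass 70% of its speed; a pose out of reach is approached as far as the arm can. A call is refused whole if a number of a shift passes 0.05 or a number of a turn 0.15, either way. A call with a gripper value outside its range is refused whole. The fingers move at their own pace and stop on an object; "newtons" is the grip in N (left out, the last holds). Time passes only in rows, so rows that do not move let the fingers close. It gives the time, the measured TCP pose, the force and the opening at its end, in the units of the state.
- get_state(): the state, without advancing time (a new reading comes with each control period).
- grab_frame(name): name is "scene" or "top"; returns the picture (420x560x3 uint8, blue, green, red); there is no depth.
- calibration(name): a dict with "fx", "fy", "cx", "cy" (pixels), "k1" (the pictures are not rectified: a ray, as slopes to the right and down, at radius r is drawn at 1 + k1 r^2 times it, then the intrinsics apply), "R" (3x3) and "t" (3): a world point X has camera coordinates R X + t. Camera axes: x right, y down, z forward; pixel columns grow to the right and rows downward; lengths in m; the calibration is good to about 2 mm. A picture is of the moment at which its call begins. calibration takes no time and is no camera call.
- job_done(): hands the job in, once; it reports no verdict.
The state is a dict: "t": time; "q": joint angles; "qd": joint speeds; "joint_efforts": joint torques, N m; "eef_pos": TCP position; "ee_rot": TCP orientation; "force": force on the tool from outside, world axes, zero at the start; "moment": the same for the moment, N m; "width": finger opening in m.
Only numpy, scipy, OpenCV 4.12 (cv2) and the standard library are available. Lean on these libraries where they do the work, as an engineer would, in place of code of your own. Each camera call takes 0.05 s, during which the arm holds its last target.

## Task

The tall square bottle in the steel basket is going to the autoclave with its cap only started, so that it can vent. Take the wide blue cap from the bench, set it level on the neck, turn it backward (anticlockwise from above) under light pressure until you feel its thread drop off the start of the neck's thread, then turn it forward (clockwise) one full turn from there and no more. End the job there, still gripping the started cap and holding it level, with the bottle standing on the basket's floor, so that I can put the tape over it; do not force the cap, and leave the other things where they are.

Things in the scene. Friction and masses are not known exactly. Their poses are not given: they have to be found in the camera images.
- cap: wide screw cap: ribbed blue plastic, 52 mm across, 26.5 mm high, about 30 g, mouth down on the bench. Origin: centre of its mouth (underside), z up through the closed top. Inside: two right-hand threads half a turn apart, pitch 5 mm, lead 10 mm (it moves 10 mm a turn); their lower ends lie 4 mm above the mouth at the cap's +x and -x sides.
- cap_top (a point): centre of the cap's flat closed top, 26.5 mm above its mouth, on the cap's axis. The whole 26.5 mm side wall may be gripped; once the cap rests on the neck it follows the thread only if let rise or sink 1.6 mm per radian turned.
- bottle: tall empty square glass bottle, 64 x 64 mm, rim 138 mm above its underside, about 0.28 kg, loose in one basket cell (1.5 mm play a side), which keeps it from turning. Origin: centre of its underside, z up, x and y square to its sides. Shoulder ends 111 mm up; above it the open neck, 39 mm across, 45 mm over its two-start right-hand thread; cap has 1 mm radial play on it.
- neck_rim (a point): centre of the bottle's mouth, at rim height. The neck's two threads start 3 mm below the rim at the bottle's +x and -x sides. A cap set on rides on top of them, its mouth 5 to 10 mm below the rim. Turned anticlockwise it climbs to 5 mm, then, with cap and bottle x axes in line, falls 5 mm to 10 mm below. One clockwise turn on: 20 mm below (1.4 mm play); fully home: 24 mm.
- basket: stainless autoclave basket that does not move, 73 x 143 mm and 58 mm high, with two 67 mm square cells side by side along its y axis, centred 35 mm either side of its centre, floor 3 mm thick. Low wire handles on its +y and -y ends reach 75 mm. Origin: centre of its underside.
- small_bottle: bystander: squat closed square bottle, 62 x 62 mm, 81 mm high with its blue cap 42 mm across, in the basket's other cell. Origin: centre of its underside.
- beaker: bystander: empty glass beaker, 55 mm across, 68 mm high, on the bench near the cap. Origin: centre of its underside.
- tube_rack: bystander: yellow tube rack with small tubes, 70 x 170 mm, 68 mm high. Origin: centre of its underside.
- marker: bystander: marker pen, 130 mm long, 12 mm thick, lying along its x axis. Origin: underside, mid-length.
There are look-alikes about, which are no part of the job. Leave any red look-alike of the basket alone.

How it is judged:
On the way, in this order (a step that is already met when the one before it is completed fails the run):
1. the cap sits level on the neck, touching it, ridden up to the brink of the drop (mouth 4.4 to 6.4 mm below the rim) (horizontal distance between cap and neck_rim below 0.003 m and angle between cap's own z axis and vertical below 0.14 rad and z of cap in the frame of neck_rim between -0.0064 and -0.0044 m and contact force between cap and bottle above 0.1 N), for 0.02 s.
2. it has dropped off the start of the thread: mouth 7.6 to 11.5 mm below the rim (horizontal distance between cap and neck_rim below 0.003 m and angle between cap's own z axis and vertical below 0.14 rad and z of cap in the frame of neck_rim between -0.0115 and -0.0076 m), for 0.1 s.
3. it has been turned forward into the thread: mouth more than 14 mm below the rim (horizontal distance between cap and neck_rim below 0.003 m and angle between cap's own z axis and vertical below 0.14 rad and z of cap in the frame of neck_rim between -0.0225 and -0.014 m), for 0.1 s.
At the end, for the whole second after the job is handed in: Cap gripped (over 2 N) and still, tilted under 0.1 rad, within 3 mm of the neck axis, mouth 17.2 to 22.4 mm below the rim, its x axis within 0.8 rad of the bottle's (either way); under 25 N on the bottle, which stands upright, raised under 3 mm (horizontal distance between cap and neck_rim below 0.003 m and angle between cap's own z axis and vertical below 0.1 rad and z of cap in the frame of neck_rim between -0.0224 and -0.0172 m and angle between the x axis of cap and the x axis of bottle, either way round below 0.8 rad and contact force between the fingers and cap above 2 N and contact force between cap and bottle below 25 N and angular speed of cap below 0.3 rad/s and linear speed of cap below 0.02 m/s and angle between bottle's own z axis and vertical below 0.08 rad and z of bottle in the frame of basket below 0.006 m); the arm keeps its last pose, push and grip.
It fails at once if one of the other things is moved more than 30 mm or tipped ((distance of beaker from where it was at the start of the episode above 0.03 m or angle between beaker's own z axis and vertical above 0.5 rad) or (distance of tube_rack from where it was at the start of the episode above 0.03 m or angle between tube_rack's own z axis and vertical above 0.5 rad) or (distance of small_bottle from where it was at the start of the episode above 0.03 m or angle between small_bottle's own z axis and vertical above 0.5 rad) or (distance of marker from where it was at the start of the episode above 0.03 m or angle between marker's own z axis and vertical above 0.5 rad)).
It fails at once if the bottle is lifted more than 15 mm off the basket's floor (z of bottle in the frame of basket above 0.018 m).
It fails at once if the cap is forced: more than 60 N between cap and bottle (contact force between cap and bottle above 60 N).
It also fails if it takes over 72 s, if anything falls off the work surface, if the arm or the gripper's body presses on something with over 40 N, if the wrist force passes 120 N, or if a joint passes its speed limit or range.

## Working session

There is one attempt and no reset: what is moved stays moved. The work goes in short steps, Python scripts to look and compute and a tool call to move; the robot and the scene stay as the last step left them, time stands still between calls to the robot, and variables do not carry over. Pictures are saved under pics/ and viewed, and the job is handed in when it is done.

Besides the shell and the picture viewer there is one more tool, called after "Request:" as name(argument=value, ...), one argument or row to a line, values as JSON. arm_command: Moves the arm, as the interface text tells. Its arguments: {"type":"object","properties":{"fingers":{"type":"array"},"dp":{"type":"array"},"roll":{"type":"array"},"newtons":{"type":"number"}},"required":["fingers","dp","roll"]}

```bash
mkdir -p pics; python3 - <<'E'
from station import *
import cv2
for n in("scene","top"):
    f=grab_frame(n); cv2.imwrite(f"pics/{n}0.png",f); c=calibration(n); print(n,c)
print(get_state())
E
```

```text
scene {'fx': 444.62921565985226, 'fy': 444.62921565985226, 'cx': 277.255905227126, 'cy': 207.4385311841413, 'k1': 0.04050552050581756, 'R': array([[ 0.33131183,  0.94351761, -0.00264339],
       [ 0.74524982, -0.26340716, -0.61255153],
       [-0.57864945,  0.20097559, -0.79042624]]), 't': array([-0.17859674, -0.40968026,  1.35660106])}
top {'fx': 396.0579090257398, 'fy': 396.0579090257398, 'cx': 278.5478377105844, 'cy': 213.28236515385646, 'k1': -0.058045353244675975, 'R': array([[-0.01936331, -0.99895739, -0.0413424 ],
       [-0.99715188,  0.02230991, -0.07204441],
       [ 0.07289164,  0.03982963, -0.99654423]]), 't': array([-0.00596668,  0.64226475,  0.79539394])}
{'t': 0.1, 'q': array([-1.03287978e+00,  3.59315951e-01,  1.11338138e-02, -2.95431487e-04,
       -1.22411081e+00, -2.88071487e-01]), 'qd': array([-0.00155275, -0.00248936,  0.00101052,  0.00293196, -0.00140183,
        0.00021483]), 'joint_efforts': array([-2.08824531e-03, -5.84164202e+01,  2.93748432e+01,  7.01557651e+00,
        1.00290249e-02, -5.39653570e-05]), 'eef_pos': array([ 0.16673212, -0.65362   ,  0.22571105]), 'ee_rot': array([ 3.14007880e+00, -1.58937872e-04, -2.89184806e+00]), 'force': array([0.06687985, 0.05318023, 0.2933667 ]), 'moment': array([ 2.75191055e-02,  6.16954037e-05, -2.11608250e-02]), 'width': 0.08757960638202555}
```

View pics/scene0.png

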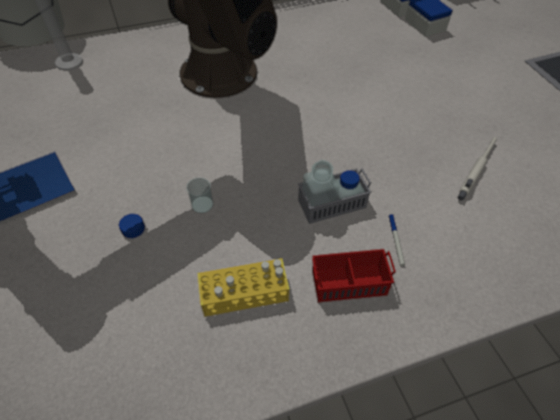

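View pics/top0.png

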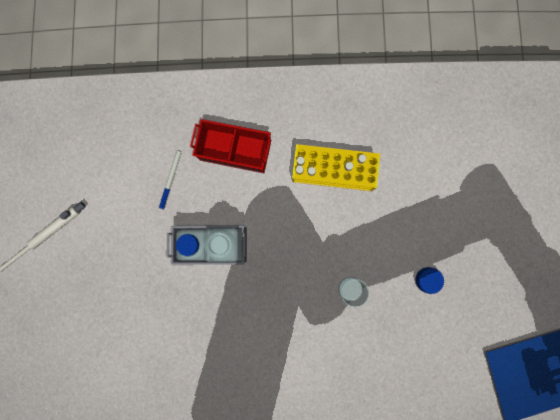

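The scene view shows the wide blue cap at (132,226), the beaker at (200,195), the steel basket at (335,195), the red look-alike basket at (352,275), the rack at (244,287) and the marker at (397,238). In the top view, the cap is at (430,280), the tall bottle's neck at (219,244) and the small bottle's cap at (187,244). The only loose blue cap is the one at (430,280). The other blue round, at (187,244), is on the small bottle. Next I'll enlarge both spots.

```bash
python3 - <<'E'
import cv2,numpy as np
t=cv2.imread("pics/top0.png");s=cv2.imread("pics/scene0.png")
def crop(im,x,y,w,h,k):
    return cv2.resize(im[y:y+h,x:x+w],None,fx=k,fy=k,interpolation=cv2.INTER_CUBIC)
a=crop(t,155,210,100,70,4);b=crop(t,395,245,100,70,4)
c=crop(s,290,150,100,70,4);d=crop(s,90,190,100,70,4)
g=cv2.convertScaleAbs(np.vstack([np.hstack([a,b]),np.hstack([c,d])]),alpha=1.4,beta=15)
cv2.imwrite("pics/crop0.png",g)
E
```

```text
(no output)
```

View pics/crop0.png

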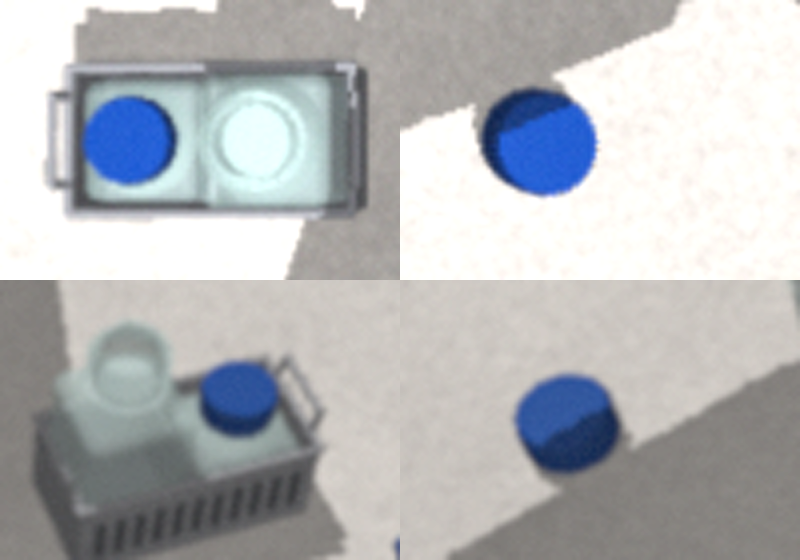

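```bash
cat > h.py <<'E'
import numpy as np,cv2
from station import calibration
CAL={n:calibration(n) for n in("scene","top")}
def proj(n,X):
    c=CAL[n];X=np.atleast_2d(X);p=X@c["R"].T+c["t"];s=p[:,:2]/p[:,2:];r2=(s**2).sum(1,keepdims=True)
    s=s*(1+c["k1"]*r2);return s*[c["fx"],c["fy"]]+[c["cx"],c["cy"]]
def circ(x,y,z,r,n=72):
    a=np.linspace(0,2*np.pi,n,endpoint=False);return np.c_[x+r*np.cos(a),y+r*np.sin(a),0*a+z]
def ray(n,u):
    c=CAL[n];d=(np.array(u,float)-[c["cx"],c["cy"]])/[c["fx"],c["fy"]];s=d.copy()
    for _ in range(20): s=d/(1+c["k1"]*(s@s))
    return -c["R"].T@c["t"], c["R"].T@np.r_[s,1]
def at(n,u,z):
    o,d=ray(n,u);return o+d*(z-o[2])/d[2]
E
python3 - <<'E'
from h import *
from scipy.optimize import minimize
im={n:cv2.imread(f"pics/{n}0.png") for n in CAL}
def blue(n,x,y,r=28):
    hsv=cv2.cvtColor(im[n],cv2.COLOR_BGR2HSV);m=cv2.inRange(hsv,(105,120,30),(130,255,255))
    k=np.zeros_like(m);k[y-r:y+r,x-r:x+r]=255;return m&k
def fit(pix,r,z0,z1,x0,views):
    K=4
    M={n:cv2.resize(blue(n,*pix[n]),None,fx=K,fy=K,interpolation=cv2.INTER_LINEAR)>127 for n in views}
    def cost(p):
        c=0
        for n in views:
            P=np.r_[proj(n,circ(p[0],p[1],z0,r)),proj(n,circ(p[0],p[1],z1,r))]
            h=cv2.convexHull(((P+.5)*K-.5).astype(np.float32));q=np.zeros(M[n].shape,np.uint8)
            cv2.fillConvexPoly(q,np.round(h*16).astype(np.int32),1,shift=4)
            c+=(q.astype(bool)^M[n]).sum()/M[n].sum()
        return c
    s=minimize(cost,x0,method="Nelder-Mead",options=dict(initial_simplex=[x0,x0+[.01,0],x0+[0,.01]]));return s.x,s.fun
pc={"top":(430,280),"scene":(132,226)};x0=at("top",pc["top"],.02)[:2]
for v in (["top"],["scene"],["top","scene"]): print("cap",v,fit(pc,.026,0,.0265,x0,v))
ps={"top":(187,244),"scene":(349,181)};x0=at("top",ps["top"],.08)[:2]
for v in (["top"],["scene"],["top","scene"]): print("small",v,fit(ps,.021,.07,.084,x0,v))
for n in CAL: print(n,-CAL[n]["R"].T@CAL[n]["t"])
ut=(155+258/4-.375,210+141/4-.375);us=(290+129/4-.375,150+(365-280)/4-.375)
print("rim top",at("top",ut,.141),"rim scene",at("scene",us,.141))
# basket corners rim z=.058 in top: 
for u in [(68,65),(362,65),(362,213),(70,217)]: print(at("top",(155+u[0]/4-.4,210+u[1]/4-.4),.058))
E
```

```text
cap ['top'] (array([ 0.49807503, -0.3260323 ]), np.float64(0.10744165565830031))
cap ['scene'] (array([ 0.49528668, -0.32822193]), np.float64(0.231309724564362))
cap ['top', 'scene'] (array([ 0.49806434, -0.32684532]), np.float64(0.34357148532378706))
small ['top'] (array([0.58111484, 0.15798526]), np.float64(0.039376158122297715))
small ['scene'] (array([0.58316594, 0.15425847]), np.float64(0.121177015755329))
small ['top', 'scene'] (array([0.58122073, 0.15702289]), np.float64(0.25886326700826207))
scene [ 1.1494818  -0.21204724  0.8208707 ]
top [ 0.58234239 -0.05196957  0.83867015]
rim top [0.57962985 0.08232995 0.141     ] rim scene [0.59237545 0.07927663 0.141     ]
[0.61899086 0.19422587 0.058     ]
[0.61596747 0.04602547 0.058     ]
[0.54305265 0.04704906 0.058     ]
[0.54321139 0.19337404 0.058     ]
```

```bash
cat >> h.py <<'E'
def overlay(files,out,bot,cap,capz=0,k=6):
    rows=[]
    for (n,f) in files:
        im=cv2.imread(f);row=[]
        for X,C in ((bot,[(.141,.0195),(.136,.0225),(.114,.0225)]),(cap,[(capz,.026),(capz+.0265,.026)])):
            c=proj(n,[X[0],X[1],.07])[0];x,y=int(c[0])-33,int(c[1])-25
            x=min(max(x,0),560-66);y=max(y,0)
            g=cv2.resize(im[y:y+50,x:x+66],None,fx=k,fy=k,interpolation=cv2.INTER_CUBIC);g=cv2.convertScaleAbs(g,alpha=1.3)
            for i,(z,r) in enumerate(C):
                P=(proj(n,circ(X[0],X[1],z,r))-[x,y]+.5)*k
                cv2.polylines(g,[np.round(P*8).astype(np.int32)],True,[(0,0,255),(0,255,255),(0,255,0)][i],1,cv2.LINE_AA,3)
            row.append(g)
        rows.append(np.hstack(row))
    cv2.imwrite(out,np.vstack(rows))
E
python3 -c "
from h import *
overlay([('top','pics/top0.png'),('scene','pics/scene0.png')],'pics/ov0.png',(.580,.0823),(.498,-.3265))"
```

```text
(no output)
```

View pics/ov0.png

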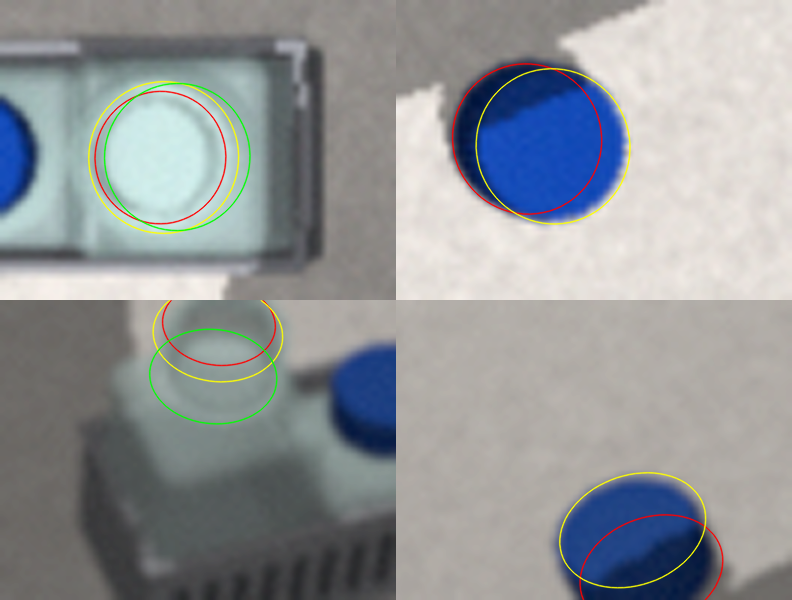

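```bash
python3 - <<'E'
import station
print([x for x in dir(station) if not x.startswith('__')]); print(getattr(station,'hold_point_z',None))
from h import *
print("beaker",at("top",(350,290),.068),at("top",(352,294),0))
print("rack corners",[at("top",u,.06)[:2].round(3) for u in((295,145),(380,153),(377,189),(292,181))])
im=cv2.imread("pics/scene0.png");x,y,k=295,145,9
g=cv2.convertScaleAbs(cv2.resize(im[y:y+62,x:x+80],None,fx=k,fy=k,interpolation=cv2.INTER_CUBIC),alpha=1.4)
for i,(z,r) in enumerate([(.141,.0195),(.136,.0225),(.114,.0225)]):
    P=(proj("scene",circ(.580,.0823,z,r))-[x,y]+.5)*k
    cv2.polylines(g,[np.round(P*8).astype(np.int32)],True,[(0,0,255),(0,255,255),(0,255,0)][i],1,cv2.LINE_AA,3)
cv2.imwrite("pics/s1.png",g)
E
```

```text
['Unreachable', 'calibration', 'get_state', 'grab_frame', 'hold_point_z', 'job_done']
0.0188
beaker [ 0.48804727 -0.15552343  0.068     ] [ 0.47135963 -0.16859028  0.        ]
rack corners [array([ 0.775, -0.056]), array([ 0.755, -0.225]), array([ 0.683, -0.216]), array([ 0.703, -0.049])]
```

View pics/s1.png

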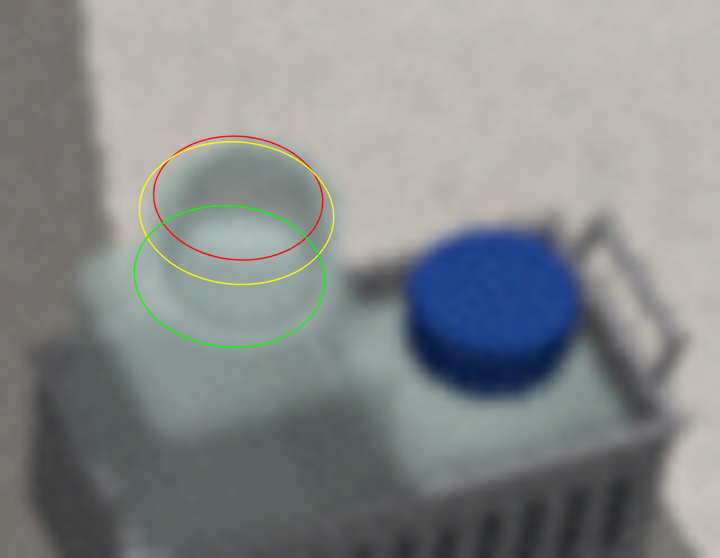

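In the top and scene views the neck fits about (0.581, 0.083) and the cap (0.498, −0.3265). The two cameras disagree by 2–3 mm, so I'll refine once the cap is held over the neck. Next is the approach to the cap. I plan to squeeze it in two perpendicular directions to centre it in the jaws.

Request:
arm_command(
  fingers=[-1, -1, -1, -1, -1, -1, -1, -1],
  dp=[
    [0.033, 0.0327, -0.01],
    [0.033, 0.0327, -0.01],
    [0.033, 0.0327, -0.01],
    [0.033, 0.0327, -0.01],
    [0.033, 0.0327, -0.01],
    [0.033, 0.0327, -0.01],
    [0.033, 0.0327, -0.01],
    [0.033, 0.0327, -0.01],
  ],
  roll=[0.15, 0.15, 0.15, 0.15, 0.15, 0.15, 0.15, 0.15],
  newtons=5,
)

```text
t: 0.9
eef_pos: [0.4329, -0.3848, 0.1406]
ee_rot: [3.138, -0.0, -1.689]
force: [0.8, -1.0, 0.1]
width: 0.0872
```

Request:
arm_command(
  fingers=[-1, -1, -1, -1, -1, -1],
  dp=[
    [0.033, 0.029, -0.02],
    [0.029, 0.027, -0.02],
    [0, 0, -0.025],
    [0, 0, -0.025],
    [0, 0, -0.005],
    [0, 0, 0],
  ],
  roll=[0.15, 0.15, 0.07, 0, 0, 0],
)

```text
t: 1.5
eef_pos: [0.5008, -0.3201, 0.0408]
ee_rot: [3.137, 0.001, -1.302]
force: [-0.8, -0.5, -0.7]
width: 0.0877
```

```bash
python3 - <<'E'
from station import *
import cv2,numpy as np
f=grab_frame("top");g=grab_frame("scene")
s=get_state();print(s["eef_pos"],s["ee_rot"],s["force"],s["q"])
c=lambda im,x,y:cv2.resize(im[y:y+100,x:x+130],None,fx=3,fy=3,interpolation=cv2.INTER_CUBIC)
cv2.imwrite("pics/a1.png",np.hstack([c(f,370,230),c(g,70,165)]))
E
```

```text
[ 0.50123307 -0.32058     0.04197004] [ 3.13830866e+00 -1.29521641e-04 -1.30297032e+00] [-0.00290579  0.24307591 -0.3384436 ] [-0.23964756  0.4089735  -0.38650856  0.00243484 -0.77812294  0.50573677]
```

View pics/a1.png

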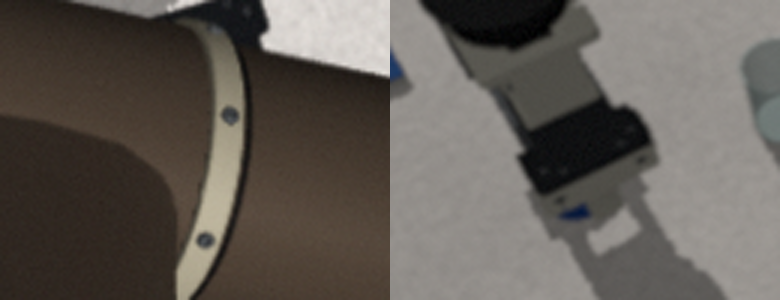

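The arm hides the cap in the top view. In the scene crop, the blue shows at about (575,213), between the jaws. I'll correct by (−3, −6) mm, go down and close.

Request:
arm_command(
  fingers=[-1, -1, -1, -1],
  dp=[
    [-0.003, -0.006, -0.01],
    [0, 0, -0.02],
    [0, 0, -0.007],
    [0, 0, 0],
  ],
  roll=[0, 0, 0, 0],
)

```text
t: 2.0
eef_pos: [0.4995, -0.3299, 0.0076]
ee_rot: [-3.138, -0.004, -1.306]
force: [-0.2, -0.4, -0.7]
width: 0.0876
```

Request:
arm_command(
  fingers=[-1, 1, 1, 1, 1, 1],
  dp=[
    [-0.001, 0.003, -0.004],
    [0, 0, 0],
    [0, 0, 0],
    [0, 0, 0],
    [0, 0, 0],
    [0, 0, 0],
  ],
  roll=[0, 0, 0, 0, 0, 0],
)

```text
t: 2.6
eef_pos: [0.4997, -0.3275, 0.006]
ee_rot: [-3.135, -0.007, -1.306]
force: [-1.0, -0.9, 0.1]
width: 0.0533
```

Request:
arm_command(
  fingers=[1, 1, 1, -1, -1, -1],
  dp=[
    [0, 0, -0.002],
    [0, 0, 0],
    [0, 0, 0],
    [0, 0, 0],
    [0, 0, 0],
    [0, 0, 0],
  ],
  roll=[0, 0, 0, 0, 0, 0],
)

```text
t: 3.2
eef_pos: [0.4999, -0.3277, 0.0046]
ee_rot: [-3.135, -0.007, -1.305]
force: [-0.6, -0.3, -0.7]
width: 0.0708
```

Request:
arm_command(
  fingers=[-1, -1, -1, -1, -1, -1, -1, -1],
  dp=[
    [0, 0, 0],
    [0, 0, 0],
    [0, 0, 0],
    [0, 0, 0],
    [0, 0, 0],
    [0, 0, 0],
    [0, 0, 0],
    [0, 0, 0],
  ],
  roll=[0, 0, -0.14, -0.15, -0.15, -0.15, -0.15, -0.15],
)

```text
t: 4.0
eef_pos: [0.5, -0.3277, 0.0044]
ee_rot: [-3.135, -0.007, -2.201]
force: [0.2, 0.7, 0.3]
width: 0.0879
```

Request:
arm_command(
  fingers=[-1, -1, -1, -1, -1, -1],
  dp=[
    [0, 0, 0],
    [0, 0, 0],
    [0, 0, 0],
    [0, 0, 0],
    [0, 0, 0],
    [0, 0, 0],
  ],
  roll=[-0.15, -0.15, -0.15, -0.15, -0.08, 0],
)

```text
t: 4.6
eef_pos: [0.4999, -0.3276, 0.0043]
ee_rot: [-3.135, -0.007, -2.888]
force: [0.8, 0.4, -0.3]
width: 0.0876
```

Request:
arm_command(
  fingers=[1, 1, 1, 1, 1, 1, 1, 1],
  dp=[
    [0, 0, 0],
    [0, 0, 0],
    [0, 0, 0],
    [0, 0, 0],
    [0, 0, 0],
    [0, 0, 0],
    [0, 0, 0],
    [0, 0, 0],
  ],
  roll=[0, 0, 0, 0, 0, 0, 0, 0],
)

```text
t: 5.4
eef_pos: [0.4999, -0.3277, 0.0042]
ee_rot: [-3.135, -0.007, -2.881]
force: [-0.4, -0.4, 0.6]
width: 0.0518
```

Request:
arm_command(
  fingers=[1, 1],
  dp=[
    [0, 0, 0],
    [0, 0, 0],
  ],
  roll=[0, 0],
  newtons=20,
)

```text
t: 5.6
eef_pos: [0.5, -0.3277, 0.0043]
ee_rot: [-3.135, -0.007, -2.88]
force: [0.3, 0.7, -0.5]
width: 0.0517
```

Request:
arm_command(
  fingers=[1, 1, 1, 1, 1, 1, 1, 1],
  dp=[
    [0, 0, 0.02],
    [0, 0, 0.04],
    [0, 0, 0.045],
    [0, 0, 0.045],
    [0.003, 0.03, 0.03],
    [0.009, 0.045, 0],
    [0.009, 0.045, 0],
    [0.009, 0.045, 0],
  ],
  roll=[0, 0, 0, 0, 0, 0, 0, 0],
)

```text
t: 6.4
eef_pos: [0.5268, -0.1614, 0.1909]
ee_rot: [-3.137, -0.008, -2.889]
force: [1.1, -0.2, -0.6]
width: 0.052
```

Request:
arm_command(
  fingers=[1, 1, 1, 1, 1, 1, 1, 1],
  dp=[
    [0.009, 0.045, 0],
    [0.009, 0.045, 0],
    [0.009, 0.045, 0],
    [0.009, 0.045, 0],
    [0.009, 0.03, 0],
    [0.006, 0.02, 0],
    [0, 0, 0],
    [0, 0, 0],
  ],
  roll=[-0.1, -0.15, -0.15, -0.15, -0.15, -0.15, -0.15, -0.05],
)

```text
t: 7.2
eef_pos: [0.5774, 0.0784, 0.192]
ee_rot: [-3.138, -0.006, 2.357]
force: [0.7, 0.2, 0.9]
width: 0.0519
```

```bash
python3 - <<'E'
from station import *
import cv2,numpy as np
f=grab_frame("top");g=grab_frame("scene")
s=get_state();print(s["t"],s["eef_pos"],s["ee_rot"],s["force"],s["q"],s["width"])
cv2.imwrite("pics/top2.png",f);cv2.imwrite("pics/scene2.png",g)
E
```

```text
7.3 [0.57728936 0.07786248 0.19200798] [-3.13846091 -0.00584926  2.36084346] [-0.51345135 -0.19894052  0.18151436] [ 0.46645783  0.23657167 -0.24015244 -0.0051081  -1.09890664 -2.8156612 ] 0.05203866480369496
```

View pics/scene2.png

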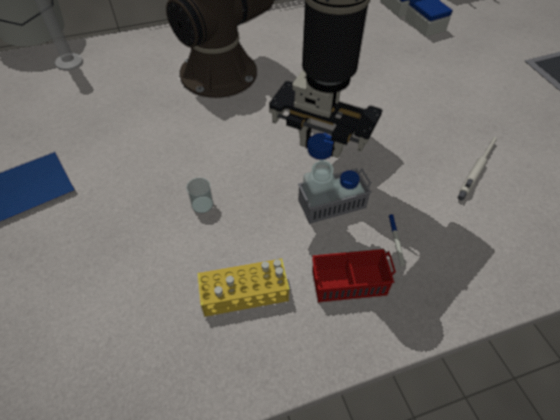

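View pics/top2.png

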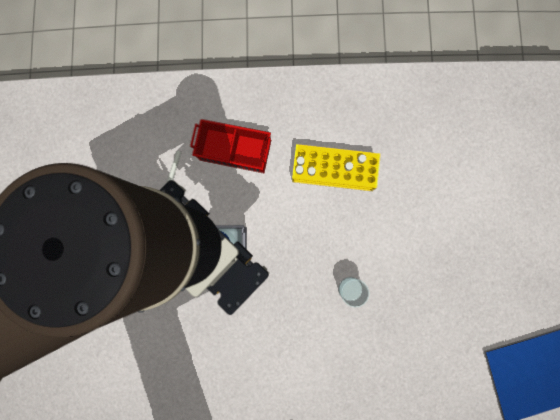

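Top view: the arm covers the neck. Scene view: the cap is at (321,146), just above the neck at (322,170), so I'll use it with the known TCP pose to cancel the scene camera's calibration error.

```bash
cat > m.py <<'E'
from h import *
def show(f,out,tcp,bot,capoff,x=290,y=125,k=9,w=75,h=65):
    im=cv2.imread(f);g=cv2.convertScaleAbs(cv2.resize(im[y:y+h,x:x+w],None,fx=k,fy=k,interpolation=cv2.INTER_CUBIC),alpha=1.5,beta=10)
    zm=tcp[2]-capoff
    L=[(tcp,zm,.026,(0,255,255)),(tcp,zm+.0265,.026,(0,200,0)),(bot,.141,.0195,(0,0,255)),(bot,.114,.0195,(255,0,255))]
    for X,z,r,c in L:
        P=(proj("scene",circ(X[0],X[1],z,r))-[x,y]+.5)*k
        cv2.polylines(g,[np.round(P*8).astype(np.int32)],True,c,1,cv2.LINE_AA,3)
    cv2.imwrite(out,g)
E
python3 -c "
from m import *
show('pics/scene2.png','pics/m2.png',(.5773,.0779,.192),(.580,.083),.0043)"
```

```text
(no output)
```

View pics/m2.png

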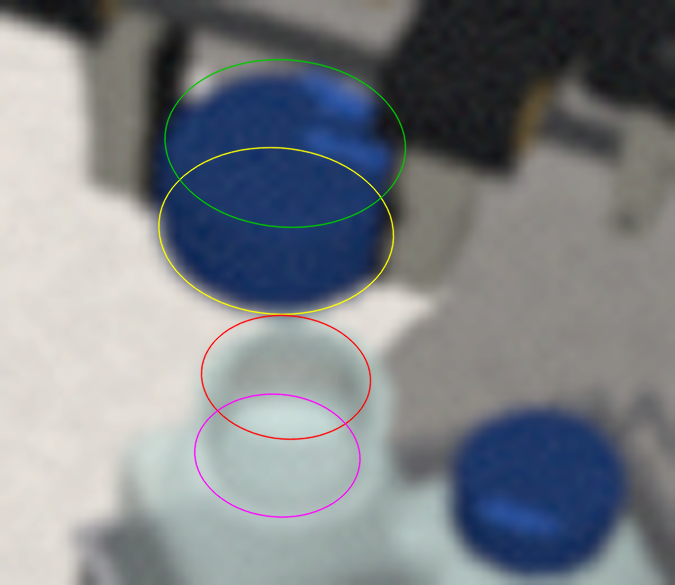

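```bash
python3 - <<'E'
from h import *
im=cv2.imread("pics/scene2.png");im0=cv2.imread("pics/scene0.png")
def c(im,x,y,w,h,k):
    g=cv2.resize(im[y:y+h,x:x+w],None,fx=k,fy=k,interpolation=cv2.INTER_LANCZOS4)
    g=cv2.createCLAHE(3,(2,2)).apply(cv2.cvtColor(g,cv2.COLOR_BGR2GRAY))
    for i in range(0,w,5):cv2.putText(g,str(x+i),(i*k,10),0,.3,255);cv2.line(g,(i*k+k//2,12),(i*k+k//2,16),255)
    for i in range(0,h,5):cv2.putText(g,str(y+i),(0,i*k+k//2),0,.3,255)
    return g
cv2.imwrite("pics/n2.png",np.hstack([c(im,305,155,40,40,10),c(im0,305,155,40,40,10)]))
b=np.array([.580,.083,.141]);p=proj("scene",b)[0];print(p,proj("scene",b+[.001,0,0])-p,proj("scene",b+[0,.001,0])-p,proj("scene",b+[0,0,.001])-p)
E
```

```text
[321.21464172 166.28317309] [[0.18664628 0.33260851]] [[ 0.44408034 -0.11799918]] [[ 0.0365489  -0.32993442]]
```

View pics/n2.png

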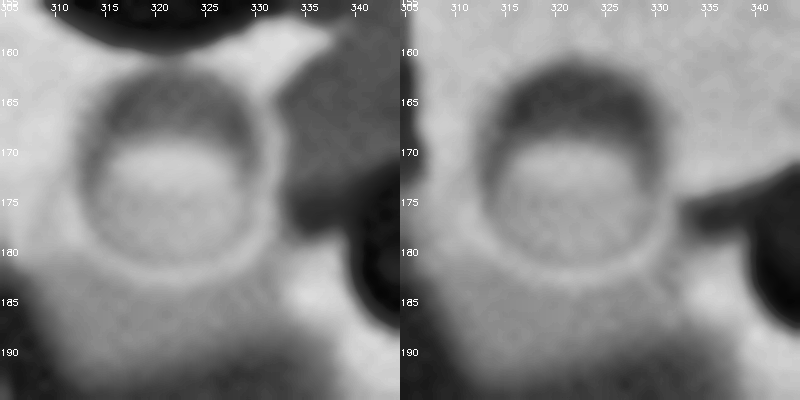

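```bash
python3 - <<'E'
from h import *
from scipy.optimize import least_squares
def edges(f,c,r0,r1,angs):
    im=cv2.GaussianBlur(cv2.imread(f),(0,0),.6).astype(float);s=im[:,:,0]-im[:,:,2]  # blueness
    out=[]
    for a in angs:
        rr=np.arange(r0,r1,.1);xs=c[0]+rr*np.cos(a);ys=c[1]+rr*np.sin(a)
        v=cv2.remap(s.astype(np.float32),xs.astype(np.float32)[None],ys.astype(np.float32)[None],cv2.INTER_LINEAR)[0]
        g=np.gradient(v);i=np.argmin(g);out.append((xs[i],ys[i],a))
    return np.array(out)
def fit(n,E,r,z0,z1,x0,free=True):
    def res(p):
        P=np.r_[proj(n,circ(p[0],p[1],z0,r,360)),proj(n,circ(p[0],p[1],z1,r,360))]
        m=P.mean(0);P=m+(P-m)*(p[2] if free else 1);h=cv2.convexHull(P.astype(np.float32))
        return [cv2.pointPolygonTest(h,(float(e[0]),float(e[1])),True) for e in E]
    s=least_squares(res,[*x0,1.],loss="soft_l1",f_scale=.3,diff_step=1e-4);r=np.array(res(s.x));return s.x.round(4),np.abs(r).mean().round(2)
d=np.deg2rad
for free in (True,False):
    E=edges("pics/scene2.png",(320.5,146),6,18,d(np.r_[40:150:6]))
    print("held cap scene",fit("scene",E,.026,.1877,.2142,(.5773,.0779),free))
    for f in("pics/scene0.png","pics/scene2.png"):
        E=edges(f,(349.5,180),5,15,d(np.r_[0:360:10]));print("small scene",fit("scene",E,.021,.068,.084,(.58,.157),free))
    E=edges("pics/top0.png",(187,244),5,17,d(np.r_[0:360:10]));print("small top",fit("top",E,.021,.068,.084,(.58,.157),free))
    E=edges("pics/scene0.png",(132,226),5,18,d(np.r_[0:360:10]));print("cap scene",fit("scene",E,.026,0,.0265,(.498,-.327),free))
    E=edges("pics/top0.png",(430,280),5,20,d(np.r_[0:360:10]));print("cap top",fit("top",E,.026,0,.0265,(.498,-.327),free))
E
```

```text
held cap scene (array([0.5788, 0.0765, 0.8942]), np.float64(0.25))
small scene (array([0.5819, 0.1549, 0.9189]), np.float64(0.33))
small scene (array([0.582 , 0.1552, 0.9317]), np.float64(0.36))
small top (array([0.5808, 0.1591, 0.9353]), np.float64(0.28))
cap scene (array([ 0.4981, -0.3286,  0.9218]), np.float64(0.24))
cap top (array([ 0.4952, -0.3299,  0.8412]), np.float64(1.67))
held cap scene (array([0.5744, 0.0783, 1.    ]), np.float64(0.3))
small scene (array([0.582 , 0.1542, 1.    ]), np.float64(0.8))
small scene (array([0.5824, 0.1547, 1.    ]), np.float64(0.67))
small top (array([0.5805, 0.1591, 1.    ]), np.float64(0.71))
cap scene (array([ 0.496, -0.329,  1.   ]), np.float64(0.97))
cap top (array([ 0.4983, -0.3255,  1.    ]), np.float64(2.23))
```

Request:
arm_command(
  fingers=[1, 1, 1, 1, 1],
  dp=[
    [0.004, 0.0065, 0],
    [0, 0, -0.015],
    [0, 0, -0.015],
    [0, 0, -0.01],
    [0, 0, 0],
  ],
  roll=[0, 0, 0, 0, 0],
)

```text
t: 7.8
eef_pos: [0.5825, 0.0848, 0.1515]
ee_rot: [-3.14, -0.005, 2.368]
force: [-0.1, -0.1, -0.3]
width: 0.0518
```

```bash
python3 - <<'E'
from station import *
import cv2
from m import *
g=grab_frame("scene");cv2.imwrite("pics/scene3.png",g)
s=get_state();print(s["t"],s["eef_pos"],s["ee_rot"],s["force"],s["q"][5],s["width"])
show('pics/scene3.png','pics/m3.png',s["eef_pos"],(.582,.085),.0043)
E
```

```text
7.85 [0.58299459 0.08486978 0.15232959] [-3.14115483 -0.00442243  2.3676722 ] [-0.22889035  0.17912314 -1.26210069] -2.815594646242898 0.051958943161476284
```

View pics/m3.png

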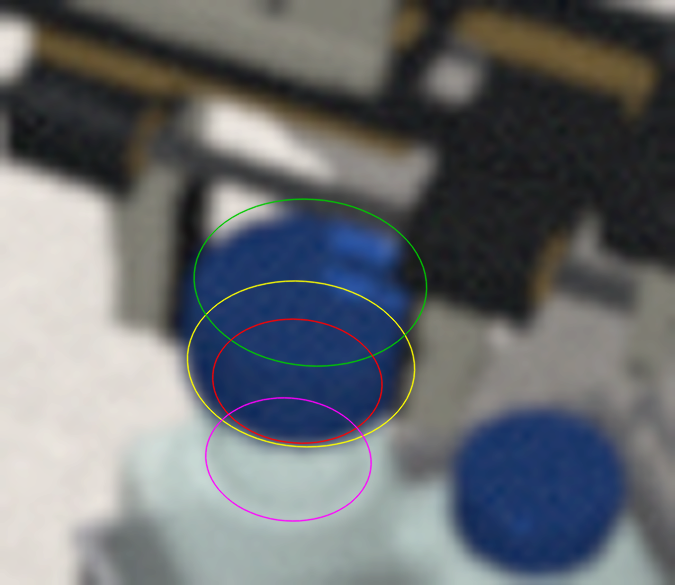

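The cap sits right over the neck: the cap axis is at column ~298 in the crop and the neck axis at ~300. Now I'll lower it gently.

Request:
arm_command(
  fingers=[1, 1, 1, 1],
  dp=[
    [-0.001, 0, -0.005],
    [0, 0, -0.004],
    [0, 0, -0.002],
    [0, 0, 0],
  ],
  roll=[0, 0, 0, 0],
)

```text
t: 8.25
eef_pos: [0.5832, 0.0851, 0.1426]
ee_rot: [3.139, -0.003, 2.369]
force: [0.1, 0.3, 0.9]
width: 0.0516
```

Request:
arm_command(
  fingers=[1, 1],
  dp=[
    [0, 0, -0.002],
    [0, 0, -0.001],
  ],
  roll=[0, 0],
)

```text
t: 8.45
eef_pos: [0.5838, 0.0849, 0.1412]
ee_rot: [3.138, -0.001, 2.369]
force: [-1.8, -0.4, 5.8]
width: 0.0523
```

Request:
arm_command(
  fingers=[1, 1],
  dp=[
    [0, 0, 0],
    [0, 0, -0.001],
  ],
  roll=[0, 0],
)

```text
t: 8.65
eef_pos: [0.5842, 0.0848, 0.1414]
ee_rot: [3.137, -0.0, 2.37]
force: [-0.8, -1.5, 5.0]
width: 0.0517
```

```bash
python3 - <<'E'
from station import *
import cv2
from m import *
g=grab_frame("scene");cv2.imwrite("pics/scene4.png",g)
s=get_state();print(s["t"],s["eef_pos"],s["ee_rot"],s["force"],s["moment"],s["q"][5],s["width"])
show('pics/scene4.png','pics/m4.png',s["eef_pos"],(.582,.085),.0043)
E
```

```text
8.7 [0.58421833 0.08477225 0.14132657] [ 3.13728382e+00 -3.68606778e-04  2.36970258e+00] [ 0.07860182 -0.55508756  5.0818645 ] [-0.34740296  0.53882318  0.08001464] -2.815372588599822 0.05186941154696629
```

View pics/m4.png

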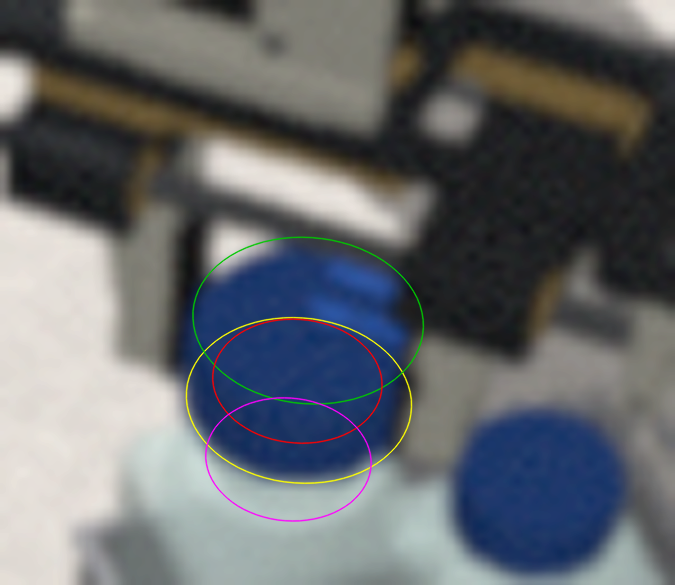

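The cap has stopped at 4 mm of overlap with about 5 N. That fits the cap's thread ends landing on the rim because the cap is off centre. The TCP has drifted to x = 0.5842, while the images put the neck at about 0.580–0.582. I'll shift −x under light pressure and watch z.

Request:
arm_command(
  fingers=[1, 1, 1],
  dp=[
    [-0.0015, 0, 0.0005],
    [-0.0015, 0, -0.0005],
    [0, 0, -0.0005],
  ],
  roll=[0, 0, 0],
)

```text
t: 9.0
eef_pos: [0.5825, 0.0851, 0.1417]
ee_rot: [3.134, 0.002, 2.37]
force: [1.0, -0.0, 4.5]
width: 0.0515
```

```bash
python3 - <<'E'
from station import *
s=get_state();print(s["t"],s["eef_pos"],s["ee_rot"],s["force"],s["moment"])
E
```

```text
9.0 [0.58254225 0.08509698 0.14174445] [3.13437921e+00 1.51655069e-03 2.37010132e+00] [ 0.9874168  -0.00929648  4.46529465] [-0.40140751 -0.33196801 -0.04486302]
```

Request:
arm_command(
  fingers=[1, 1, 1],
  dp=[
    [-0.0015, 0, 0],
    [-0.001, 0, -0.001],
    [0, 0, -0.001],
  ],
  roll=[0, 0, 0],
)

```text
t: 9.3
eef_pos: [0.5815, 0.0852, 0.1413]
ee_rot: [3.132, 0.004, 2.371]
force: [1.5, -1.3, 8.1]
width: 0.0517
```

```bash
python3 - <<'E'
from station import *
s=get_state();print(s["t"],s["eef_pos"],s["ee_rot"],s["force"],s["moment"])
E
```

```text
9.3 [0.58153474 0.08524631 0.1413076 ] [3.13160157 0.00406386 2.37098667] [ 1.52582507 -1.2916376   8.05300474] [-0.50797059 -0.26976549  0.05060295]
```

Request:
arm_command(
  fingers=[1, 1, 1, 1],
  dp=[
    [-0.001, -0.001, 0],
    [-0.001, -0.001, -0.0005],
    [0, -0.001, -0.0005],
    [0, 0, -0.0005],
  ],
  roll=[0, 0, 0, 0],
)

```text
t: 9.7
eef_pos: [0.5817, 0.0841, 0.1417]
ee_rot: [3.125, 0.006, 2.372]
force: [0.8, 1.0, 5.4]
width: 0.0518
```

```bash
python3 - <<'E'
from station import *
s=get_state();print(s["t"],s["eef_pos"],s["ee_rot"],s["force"],s["moment"])
E
```

```text
9.7 [0.5817273  0.08411322 0.14168508] [3.12497282 0.00604891 2.37157146] [0.83508881 0.97721258 5.43111671] [ 0.63480071 -0.25652645 -0.01950179]
```

Request:
arm_command(
  fingers=[1, 1, 1],
  dp=[
    [0, 0, 0.005],
    [-0.001, -0.001, 0],
    [0, 0, 0],
  ],
  roll=[0, 0, 0],
)

```text
t: 10.0
eef_pos: [0.5786, 0.0828, 0.1452]
ee_rot: [3.128, 0.003, 2.371]
force: [-0.2, -0.7, -0.6]
width: 0.0518
```

```bash
python3 - <<'E'
from station import *
import cv2
from m import *
for i in range(4):
    g=grab_frame("scene" if i<2 else "top")
    if i==0: cv2.imwrite('pics/scene5.png',g)
    if i==2: cv2.imwrite('pics/top5.png',g)
    s=get_state();print(s["t"],s["eef_pos"],s["ee_rot"],s["force"],s["moment"])
show('pics/scene5.png','pics/m5.png',s["eef_pos"],(.582,.085),.0043)
E
```

```text
10.05 [0.57867228 0.08279944 0.14527132] [3.12821406 0.00350934 2.37096292] [-0.39775641 -0.00974256 -0.18464613] [-0.09898148  0.06294961 -0.04178148]
10.1 [0.57889965 0.08285303 0.14535638] [3.12796052 0.00375117 2.3710542 ] [0.61868349 0.14985536 0.10396516] [-0.07263434  0.00602709  0.02002252]
10.15 [0.57906089 0.08290974 0.14545662] [3.12774994 0.00390897 2.37115637] [0.68859578 1.01038957 0.47881331] [-0.07813819  0.06666811  0.04370322]
10.2 [0.57918792 0.08293099 0.14552155] [3.12763106 0.00403004 2.3711737 ] [ 1.02478312 -0.37718709 -0.99381714] [-0.09772092  0.00181095  0.05255421]
```

View pics/m5.png

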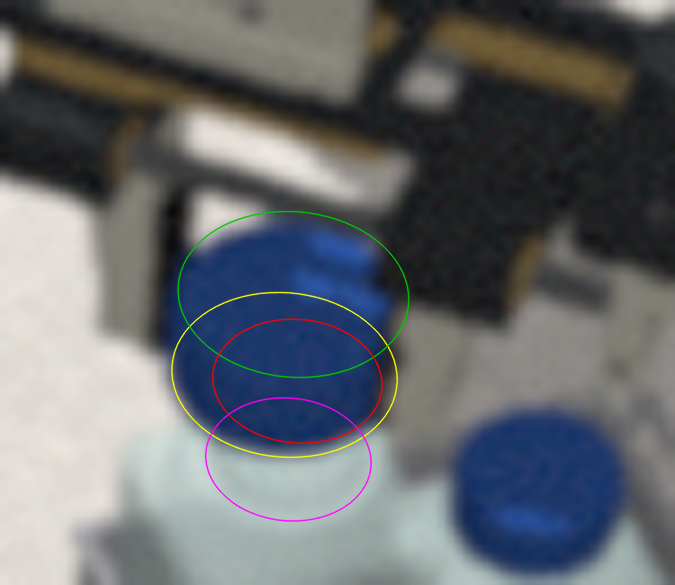

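Request:
arm_command(
  fingers=[1, 1, 1, 1],
  dp=[
    [0.0035, 0.0022, 0],
    [0, 0, -0.003],
    [0, 0, -0.001],
    [0, 0, -0.0005],
  ],
  roll=[0, 0, 0, 0],
)

```text
t: 10.6
eef_pos: [0.5835, 0.0852, 0.1414]
ee_rot: [3.127, 0.005, 2.372]
force: [-2.0, -0.1, 5.8]
width: 0.0521
```

```bash
cat > st.py <<'E'
from station import *
import numpy as np
s=get_state();np.set_printoptions(precision=4,suppress=True);print(s["t"],s["eef_pos"],s["ee_rot"],"F",s["force"],"M",s["moment"]-[-.08,.035,.02],"q6",s["q"][5],s["width"])
E
python3 st.py
```

```text
10.6 [0.5835 0.0852 0.1414] [3.1274 0.0049 2.3716] F [-1.9896 -0.1071  5.8422] M [-0.0289  0.9109  0.0238] q6 -2.817225173914276 0.052059484501200286
```

Lateral forces simply follow the direction of motion, which is friction on a flat contact. I'll try a small anticlockwise turn under light pressure and watch z.

Request:
arm_command(
  fingers=[1, 1, 1, 1],
  dp=[
    [0, 0, 0],
    [0, 0, -0.0005],
    [0, 0, -0.0005],
    [0, 0, -0.0005],
  ],
  roll=[0.1, 0.1, 0.1, 0.1],
)

```text
t: 11.0
eef_pos: [0.5845, 0.0871, 0.1424]
ee_rot: [3.123, 0.006, 2.785]
force: [-2.9, 1.2, 4.5]
width: 0.0514
```

```bash
python3 st.py
```

```text
11.0 [0.5845 0.0871 0.1424] [3.1231 0.0064 2.785 ] F [-2.8881  1.1827  4.5359] M [ 0.7775  1.1484 -0.0771] q6 -2.395311805503633 0.051400737446335366
```

```bash
python3 - <<'E'
from station import *
import cv2
from m import *
g=grab_frame("scene");cv2.imwrite('pics/scene6.png',g)
s=get_state();print(s["t"],s["eef_pos"],s["ee_rot"],s["force"],s["moment"])
x,y,k=285,130,6
o=[cv2.convertScaleAbs(cv2.resize(cv2.imread(f'pics/scene{i}.png')[y:y+80,x:x+65],None,fx=k,fy=k,interpolation=cv2.INTER_CUBIC),alpha=1.5,beta=10) for i in (2,6)]
cv2.imwrite('pics/m6.png',np.hstack(o))
E
```

```text
11.05 [0.58453852 0.08710931 0.1423218 ] [3.12318712 0.00642556 2.79172921] [-1.74482066  1.59366212  3.58849725] [ 0.50630088  0.85897151 -0.019661  ]
```

View pics/m6.png

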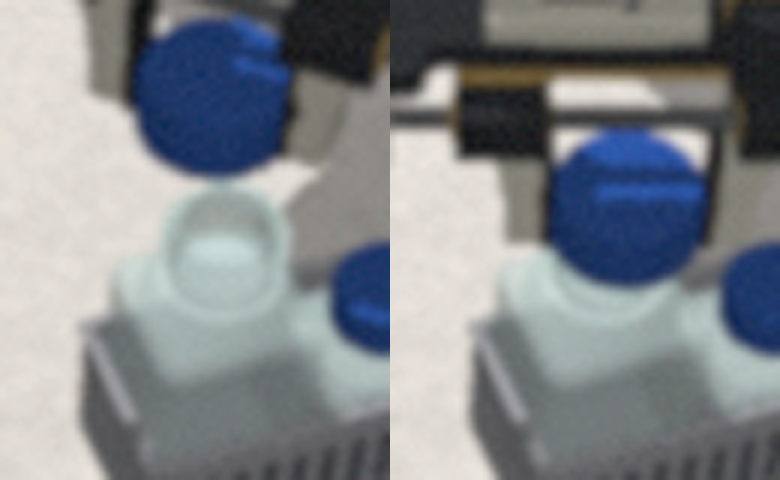

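```bash
cat > avg.py <<'E'
from station import *
import numpy as np,sys
np.set_printoptions(precision=3,suppress=True)
F=[];M=[]
for i in range(int(sys.argv[1])):
    grab_frame("scene");s=get_state();F.append(s["force"]);M.append(s["moment"]-[-.08,.035,.02])
print(s["t"],s["eef_pos"],s["ee_rot"],"F",np.mean(F,0),"M",np.mean(M,0),"sdM",np.std(M,0))
E
python3 avg.py 8
```

```text
11.45 [0.585 0.087 0.142] [3.124 0.006 2.78 ] F [-2.027  1.673  4.313] M [ 0.629  0.836 -0.056] sdM [0.034 0.085 0.024]
```

The averaged force and moment put the contact on the −x side of the neck, with a centring push towards −x. So the cap is too far +x. I'll lift, shift −x by about 4.5 mm and −y by 2 mm, and lower again.

Request:
arm_command(
  fingers=[1, 1, 1, 1, 1],
  dp=[
    [0, 0, 0.004],
    [-0.004, -0.002, 0],
    [0, 0, 0],
    [0, 0, -0.003],
    [0, 0, -0.001],
  ],
  roll=[0, 0, 0, 0, 0],
)

```text
t: 11.95
eef_pos: [0.5797, 0.0837, 0.1405]
ee_rot: [3.125, 0.005, 2.778]
force: [0.1, 1.2, 0.3]
width: 0.0516
```

```bash
python3 st.py
```

```text
11.95 [0.5797 0.0837 0.1405] [3.1254 0.0053 2.7783] F [0.0575 1.2136 0.2952] M [ 0.1115  0.0877 -0.0373] q6 -2.4014937477224874 0.051598424245042226
```

Request:
arm_command(
  fingers=[1, 1],
  dp=[
    [0, 0, -0.0015],
    [0, 0, -0.001],
  ],
  roll=[0, 0],
)

```text
t: 12.15
eef_pos: [0.5802, 0.0842, 0.1384]
ee_rot: [3.124, 0.006, 2.778]
force: [-0.8, 2.4, 4.5]
width: 0.0518
```

```bash
python3 st.py
```

```text
12.15 [0.5802 0.0842 0.1384] [3.1243 0.006  2.7785] F [-0.8071  2.4283  4.4716] M [ 0.8217  0.6149 -0.0262] q6 -2.401453147664415 0.05182391554034244
```

```bash
python3 avg.py 6
```

```text
12.45 [0.58  0.084 0.138] [3.125 0.006 2.778] F [-1.286  1.863  2.071] M [0.696 0.475 0.016] sdM [0.033 0.027 0.025]
```

Seated now: the mouth is 6.9 mm below the rim, so the cap is riding on the thread. I'll ease it (−1, +1) mm against the side push and start turning anticlockwise.

Request:
arm_command(
  fingers=[1, 1, 1, 1, 1],
  dp=[
    [-0.001, 0.001, 0],
    [0, 0, -0.0003],
    [0, 0, -0.0003],
    [0, 0, -0.0003],
    [0, 0, -0.0003],
  ],
  roll=[0, 0.1, 0.1, 0.1, 0.1],
)

```text
t: 12.95
eef_pos: [0.5792, 0.0846, 0.137]
ee_rot: [3.126, 0.007, -3.092]
force: [-3.1, 1.8, 6.4]
width: 0.0518
```

```bash
python3 st.py
```

```text
12.95 [0.5792 0.0846 0.137 ] [ 3.1256  0.0066 -3.092 ] F [-3.0758  1.7852  6.4089] M [ 0.4707  0.686  -0.1291] q6 -1.9837056439318148 0.05175647406930289
```

Request:
arm_command(
  fingers=[1, 1, 1, 1],
  dp=[
    [-0.0003, 0.0003, -0.0002],
    [-0.0003, 0.0003, -0.0002],
    [0, 0, -0.0002],
    [0, 0, -0.0002],
  ],
  roll=[0.1, 0.1, 0.1, 0.1],
)

```text
t: 13.35
eef_pos: [0.5793, 0.0848, 0.1377]
ee_rot: [3.127, 0.008, -2.675]
force: [-1.1, 1.1, 3.8]
width: 0.052
```

```bash
python3 st.py
```

```text
13.35 [0.5793 0.0848 0.1377] [ 3.1269  0.0084 -2.675 ] F [-1.0567  1.0557  3.8122] M [ 0.6097  0.2159 -0.1065] q6 -1.5632538932110178 0.0520118184678377
```

Request:
arm_command(
  fingers=[1, 1, 1, 1, 1, 1, 1, 1],
  dp=[
    [0, 0, -0.0002],
    [0, 0, -0.0002],
    [0, 0, -0.0002],
    [0, 0, -0.0002],
    [0, 0, -0.0002],
    [0, 0, -0.0002],
    [0, 0, -0.0002],
    [0, 0, -0.0002],
  ],
  roll=[0.12, 0.12, 0.12, 0.12, 0.12, 0.12, 0.12, 0.1],
)

```text
t: 14.15
eef_pos: [0.5802, 0.085, 0.1391]
ee_rot: [3.13, 0.011, -1.696]
force: [-1.1, 2.4, 4.2]
width: 0.0519
```

```bash
python3 st.py
```

```text
14.15 [0.5802 0.085  0.1391] [ 3.1297  0.011  -1.6956] F [-1.0746  2.3865  4.1831] M [ 0.929   0.555  -0.0527] q6 -0.5822739437376226 0.051871482763363355
```

Request:
arm_command(
  fingers=[1, 1, 1, 1, 1],
  dp=[
    [-0.0003, 0.0003, -0.0002],
    [-0.0003, 0.0003, -0.0002],
    [-0.0003, 0.0003, -0.0002],
    [0, 0, -0.0002],
    [0, 0, -0.0003],
  ],
  roll=[0.1, 0.1, 0.1, 0.1, 0.1],
)

```text
t: 14.65
eef_pos: [0.5795, 0.0855, 0.139]
ee_rot: [3.131, 0.01, -1.174]
force: [-0.9, 0.6, -0.3]
width: 0.052
```

```bash
python3 st.py
```

```text
14.65 [0.5795 0.0855 0.139 ] [ 3.1307  0.0103 -1.1744] F [-0.8505  0.5677 -0.3386] M [ 0.3543  0.3336 -0.0534] q6 -0.06888011071231157 0.05197359169276679
```

Vertical force has vanished at 6.3 mm. The cap looks to have just come off the thread start, so I'll stop turning and let it down lightly.

Request:
arm_command(
  fingers=[1, 1, 1],
  dp=[
    [0, 0, -0.001],
    [0, 0, -0.001],
    [0, 0, -0.001],
  ],
  roll=[0, 0, 0],
)

```text
t: 14.95
eef_pos: [0.5789, 0.0853, 0.1352]
ee_rot: [3.129, 0.01, -1.178]
force: [-0.2, 1.2, 1.0]
width: 0.0522
```

```bash
python3 st.py
```

```text
14.95 [0.5789 0.0853 0.1352] [ 3.1294  0.0102 -1.178 ] F [-0.2193  1.2194  1.0356] M [ 0.5734  0.2007 -0.0139] q6 -0.07231221847088563 0.052196618322324174
```

Request:
arm_command(
  fingers=[1, 1],
  dp=[
    [0, 0, -0.0005],
    [0, 0, -0.0005],
  ],
  roll=[0, 0],
)

```text
t: 15.15
eef_pos: [0.5797, 0.0853, 0.1351]
ee_rot: [3.131, 0.01, -1.181]
force: [-1.4, 0.1, 4.8]
width: 0.0516
```

```bash
python3 avg.py 3; python3 st.py; cp pics/scene6.png /dev/null; python3 - <<'E'
from station import *
import cv2
g=grab_frame("scene");cv2.imwrite('pics/scene7.png',g)
x,y,k=275,110,7
cv2.imwrite('pics/m7.png',cv2.convertScaleAbs(cv2.resize(g[y:y+80,x:x+100],None,fx=k,fy=k,interpolation=cv2.INTER_CUBIC),alpha=1.5,beta=10))
E
```

```text
15.3 [0.58  0.085 0.135] [ 3.131  0.01  -1.18 ] F [-1.952  0.361  5.244] M [0.442 0.597 0.029] sdM [0.012 0.012 0.059]
15.3 [0.5796 0.0853 0.1351] [ 3.1309  0.0096 -1.1803] F [-1.3983 -0.1502  5.8971] M [0.4518 0.6013 0.0126] q6 -0.0749577197987814 0.051777797676032605
```

View pics/m7.png

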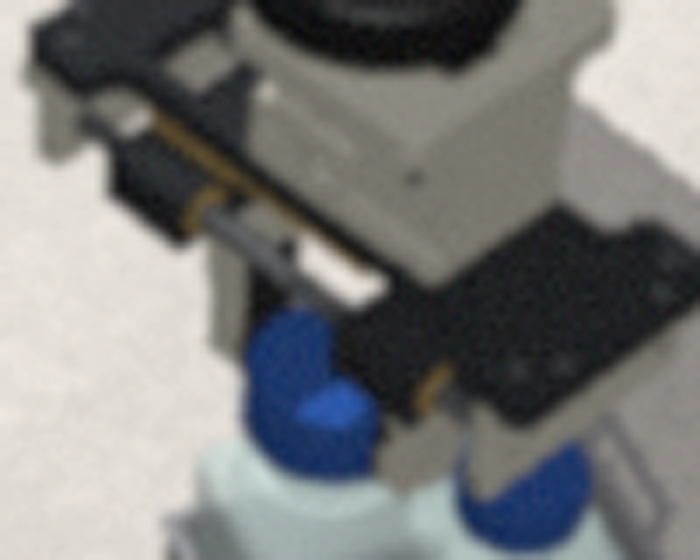

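The cap is seated against a firm stop at 10.2 mm below the rim, so the drop is confirmed. The scene crop shows the cap at about (315,400), level on the neck between the jaws. Now clockwise, letting it sink 1.6 mm per radian.

Request:
arm_command(
  fingers=[1, 1, 1, 1, 1, 1],
  dp=[
    [0, 0, -0.0002],
    [0, 0, -0.0003],
    [0, 0, -0.0004],
    [0, 0, -0.0004],
    [0, 0, -0.0004],
    [0, 0, -0.0004],
  ],
  roll=[-0.1, -0.12, -0.12, -0.12, -0.12, -0.12],
)

```text
t: 15.95
eef_pos: [0.5806, 0.0861, 0.134]
ee_rot: [3.133, 0.011, -1.91]
force: [-0.2, 1.5, 2.8]
width: 0.0516
```

```bash
python3 st.py
```

```text
15.95 [0.5806 0.0861 0.134 ] [ 3.1332  0.0113 -1.91  ] F [-0.2364  1.4952  2.8014] M [ 0.7276  0.0844 -0.0381] q6 -0.8003416667462391 0.05159230109539859
```

Request:
arm_command(
  fingers=[1, 1, 1, 1, 1, 1, 1, 1],
  dp=[
    [-0.0003, -0.0002, -0.0004],
    [-0.0003, -0.0002, -0.0004],
    [-0.0003, -0.0002, -0.0004],
    [0, 0, -0.0004],
    [0, 0, -0.0004],
    [0, 0, -0.0004],
    [0, 0, -0.0004],
    [0, 0, -0.0004],
  ],
  roll=[-0.12, -0.12, -0.12, -0.12, -0.12, -0.12, -0.12, -0.12],
)

```text
t: 16.75
eef_pos: [0.5813, 0.0858, 0.1324]
ee_rot: [3.136, 0.015, -2.917]
force: [-1.8, 1.4, 3.9]
width: 0.0514
```

```bash
python3 st.py
```

```text
16.75 [0.5813 0.0858 0.1324] [ 3.1357  0.0147 -2.9173] F [-1.764   1.3863  3.9278] M [0.3647 0.6801 0.0362] q6 -1.8226367864899085 0.05142969975054346
```

Request:
arm_command(
  fingers=[1, 1, 1, 1, 1, 1, 1, 1],
  dp=[
    [-0.0004, 0, -0.0004],
    [-0.0004, 0, -0.0004],
    [-0.0004, 0, -0.0004],
    [-0.0003, 0, -0.0004],
    [-0.0003, 0, -0.0004],
    [-0.0003, 0, -0.0004],
    [0, 0, -0.0004],
    [0, 0, -0.0003],
  ],
  roll=[-0.12, -0.12, -0.12, -0.12, -0.12, -0.12, -0.12, -0.1],
)

```text
t: 17.55
eef_pos: [0.5806, 0.0856, 0.1308]
ee_rot: [3.135, 0.018, 2.379]
force: [-1.4, 0.9, 3.9]
width: 0.0521
```

```bash
python3 avg.py 2; python3 st.py
```

```text
17.65 [0.581 0.086 0.131] [3.135 0.018 2.383] F [-2.224  1.35   4.839] M [ 0.317  0.793 -0.055] sdM [0.012 0.043 0.011]
17.65 [0.5806 0.0856 0.1309] [3.1352 0.0182 2.3829] F [-1.9261  1.5729  4.2748] M [ 0.3052  0.8354 -0.0441] q6 -2.8301248522899343 0.05192694557370999
```

Request:
arm_command(
  fingers=[-1, -1, -1, -1, -1],
  dp=[
    [0, 0, 0.0004],
    [0, 0, 0],
    [0, 0, 0],
    [0, 0, 0],
    [0, 0, 0],
  ],
  roll=[0, 0, 0, 0, 0],
)

```text
t: 18.15
eef_pos: [0.5803, 0.085, 0.1301]
ee_rot: [3.136, 0.018, 2.39]
force: [-0.6, -1.4, -0.6]
width: 0.085
```

```bash
python3 st.py
```

```text
18.15 [0.5803 0.085  0.1301] [3.1365 0.0177 2.39  ] F [-0.5749 -1.3954 -0.5561] M [-0.0305  0.026  -0.0441] q6 -2.822187750227371 0.0850221073029103
```

Request:
arm_command(
  fingers=[-1, -1, -1, -1, -1, -1, -1, -1],
  dp=[
    [0, 0, 0.0005],
    [0, 0, 0],
    [0, 0, 0],
    [0, 0, 0],
    [0, 0, 0],
    [0, 0, 0],
    [0, 0, 0],
    [0, 0, 0],
  ],
  roll=[0.15, 0.15, 0.15, 0.15, 0.15, 0.15, 0.15, 0.15],
)

```text
t: 18.95
eef_pos: [0.5801, 0.0847, 0.1299]
ee_rot: [3.137, 0.017, -2.687]
force: [-0.4, 0.4, -0.6]
width: 0.0875
```

Request:
arm_command(
  fingers=[-1, -1, -1, -1, -1, -1, -1, -1],
  dp=[
    [0, 0, 0],
    [0, 0, 0],
    [0, 0, 0],
    [0, 0, 0],
    [0, 0, 0],
    [0, 0, 0],
    [0, 0, 0],
    [0, 0, 0],
  ],
  roll=[0.15, 0.15, 0.15, 0.15, 0.15, 0.15, 0.15, 0.15],
)

```text
t: 19.75
eef_pos: [0.5799, 0.0843, 0.1292]
ee_rot: [3.137, 0.017, -1.487]
force: [0.6, -0.5, -0.3]
width: 0.0878
```

Request:
arm_command(
  fingers=[-1, -1, -1, -1, -1, -1, -1, -1],
  dp=[
    [0, 0, 0],
    [0, 0, 0],
    [0, 0, 0],
    [0, 0, 0],
    [0, 0, 0],
    [0, 0, 0],
    [0, 0, 0],
    [0, 0, 0],
  ],
  roll=[0.15, 0.15, 0.15, 0.15, 0.15, 0.15, 0.15, 0.15],
)

```text
t: 20.55
eef_pos: [0.5799, 0.0839, 0.1284]
ee_rot: [3.136, 0.017, -0.287]
force: [0.6, -0.7, 0.5]
width: 0.0875
```

```bash
python3 - <<'E'
from station import *
import cv2
g=grab_frame("scene");cv2.imwrite('pics/scene8.png',g)
x,y,k=275,110,7
cv2.imwrite('pics/m8.png',cv2.convertScaleAbs(cv2.resize(g[y:y+80,x:x+100],None,fx=k,fy=k,interpolation=cv2.INTER_CUBIC),alpha=1.5,beta=10))
E
python3 st.py
```

```text
20.6 [0.5799 0.084  0.1284] [ 3.1358  0.0172 -0.2777] F [ 0.3207 -0.6339 -0.7205] M [ 0.0345  0.0395 -0.0052] q6 0.8260730387369042 0.08774403388419984
```

View pics/m8.png

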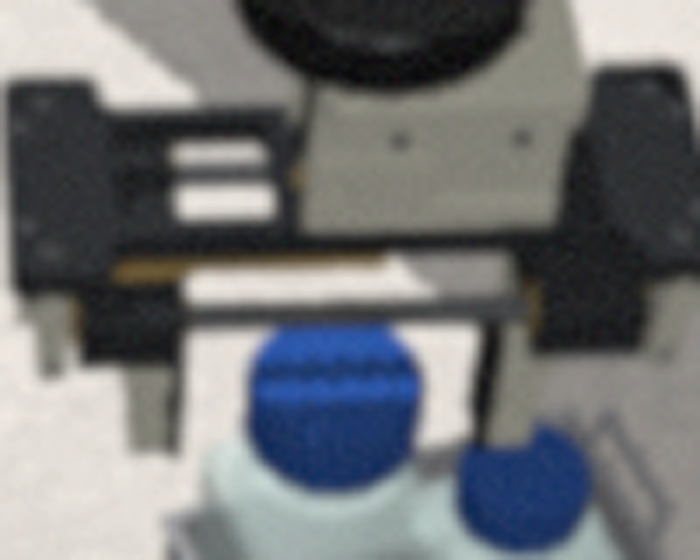

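The cap sits centred between the open jaws: cap at column 336, jaw midpoint at 335. I'll raise the tool 2.3 mm to the former grip height and close.

Request:
arm_command(
  fingers=[-1, -1, 1, 1, 1, 1, 1, 1],
  dp=[
    [0.0002, 0.0012, 0.0024],
    [0, 0, 0],
    [0, 0, 0],
    [0, 0, 0],
    [0, 0, 0],
    [0, 0, 0],
    [0, 0, 0],
    [0, 0, 0],
  ],
  roll=[0.05, 0, 0, 0, 0, 0, 0, 0],
)

```text
t: 21.4
eef_pos: [0.5799, 0.0851, 0.1302]
ee_rot: [3.136, 0.018, -0.24]
force: [-0.4, 0.4, 0.1]
width: 0.0519
```

Request:
arm_command(
  fingers=[1, 1, 1],
  dp=[
    [0, 0, 0],
    [0, 0, 0],
    [0, 0, 0],
  ],
  roll=[0, 0, 0],
)

```text
t: 21.7
eef_pos: [0.5799, 0.0853, 0.1301]
ee_rot: [3.136, 0.018, -0.24]
force: [0.4, 0.7, 0.8]
width: 0.0517
```

```bash
python3 avg.py 2;python3 st.py
```

```text
21.8 [0.58  0.085 0.13 ] [ 3.136  0.018 -0.24 ] F [ 0.747  0.882 -0.342] M [ 0.294  0.023 -0.034] sdM [0.011 0.    0.024]
21.8 [0.58   0.0853 0.1302] [ 3.136   0.0177 -0.2401] F [ 0.1883  1.4179 -0.6668] M [ 0.2825  0.0228 -0.0581] q6 0.8613569847006326 0.051603911354475465
```

Request:
arm_command(
  fingers=[1, 1, 1, 1, 1, 1, 1, 1],
  dp=[
    [0, 0, -0.0004],
    [0, 0, -0.0004],
    [0, 0, -0.0004],
    [0, 0, -0.0004],
    [0, 0, -0.0004],
    [0, 0, -0.0004],
    [0, 0, -0.0004],
    [0, 0, -0.0004],
  ],
  roll=[-0.12, -0.12, -0.12, -0.12, -0.12, -0.12, -0.12, -0.12],
)

```text
t: 22.6
eef_pos: [0.5801, 0.0853, 0.1286]
ee_rot: [3.136, 0.017, -1.235]
force: [-1.9, 1.0, 2.1]
width: 0.0521
```

```bash
python3 st.py
```

```text
22.6 [0.5801 0.0853 0.1286] [ 3.1361  0.0167 -1.235 ] F [-1.8878  0.9592  2.1011] M [0.4323 0.3714 0.0296] q6 -0.11983030559144377 0.05206438999546543
```

Sinking 1.6 mm/rad with about 2 N. Continuing.

Request:
arm_command(
  fingers=[1, 1, 1, 1, 1, 1, 1, 1],
  dp=[
    [0, 0, -0.0004],
    [0, 0, -0.0004],
    [0, 0, -0.0004],
    [0, 0, -0.0004],
    [0, 0, -0.0004],
    [0, 0, -0.0004],
    [0, 0, -0.0004],
    [0, 0, -0.0004],
  ],
  roll=[-0.12, -0.12, -0.12, -0.12, -0.12, -0.12, -0.12, -0.12],
)

```text
t: 23.4
eef_pos: [0.5794, 0.0855, 0.127]
ee_rot: [3.136, 0.017, -2.235]
force: [-0.2, -0.1, 1.1]
width: 0.0523
```

```bash
python3 st.py
```

```text
23.4 [0.5794 0.0855 0.127 ] [ 3.1355  0.0168 -2.2353] F [-0.2463 -0.0587  1.0515] M [ 0.4242  0.2041 -0.0264] q6 -1.126987992203174 0.05226314791192211
```

Request:
arm_command(
  fingers=[1, 1, 1, 1, 1, 1, 1, 1],
  dp=[
    [-0.0002, 0, -0.0004],
    [-0.0002, 0, -0.0004],
    [-0.0002, 0, -0.0004],
    [0, 0, -0.0004],
    [0, 0, -0.0004],
    [0, 0, -0.0004],
    [0, 0, -0.0004],
    [0, 0, -0.0004],
  ],
  roll=[-0.12, -0.12, -0.12, -0.12, -0.12, -0.12, -0.12, -0.12],
)

```text
t: 24.2
eef_pos: [0.5791, 0.0861, 0.1254]
ee_rot: [3.135, 0.019, 3.048]
force: [-0.1, 0.0, 0.9]
width: 0.0518
```

```bash
python3 st.py
```

```text
24.2 [0.5791 0.0861 0.1254] [3.1352 0.0189 3.0475] F [-0.0858  0.0042  0.9121] M [ 0.2407  0.1192 -0.0261] q6 -2.1533665204105312 0.0518012040921828
```

Request:
arm_command(
  fingers=[1, 1, 1, 1, 1, 1, 1],
  dp=[
    [0, 0, -0.0004],
    [0, 0, -0.0004],
    [0, 0, -0.0004],
    [0, 0, -0.0004],
    [0, 0, -0.0003],
    [0, 0, 0],
    [0, 0, 0],
  ],
  roll=[-0.12, -0.12, -0.12, -0.12, -0.12, 0, 0],
)

```text
t: 24.9
eef_pos: [0.5792, 0.0863, 0.1245]
ee_rot: [3.135, 0.02, 2.424]
force: [0.1, 0.3, -0.7]
width: 0.0517
```

```bash
python3 avg.py 4;python3 - <<'E'
from station import *
import cv2
g=grab_frame("scene");cv2.imwrite('pics/scene9.png',g)
x,y,k=275,110,7
cv2.imwrite('pics/m9.png',cv2.convertScaleAbs(cv2.resize(g[y:y+80,x:x+100],None,fx=k,fy=k,interpolation=cv2.INTER_CUBIC),alpha=1.5,beta=10))
E
python3 st.py
```

```text
25.1 [0.579 0.086 0.125] [3.134 0.02  2.422] F [ 0.587  0.335 -0.471] M [ 0.156 -0.097 -0.024] sdM [0.019 0.025 0.008]
25.15 [0.5792 0.0864 0.1245] [3.1345 0.0196 2.4217] F [-0.7121 -0.0765 -0.2135] M [ 0.1997 -0.1195 -0.0128] q6 -2.795151264229978 0.05167925855116669
```

View pics/m9.png

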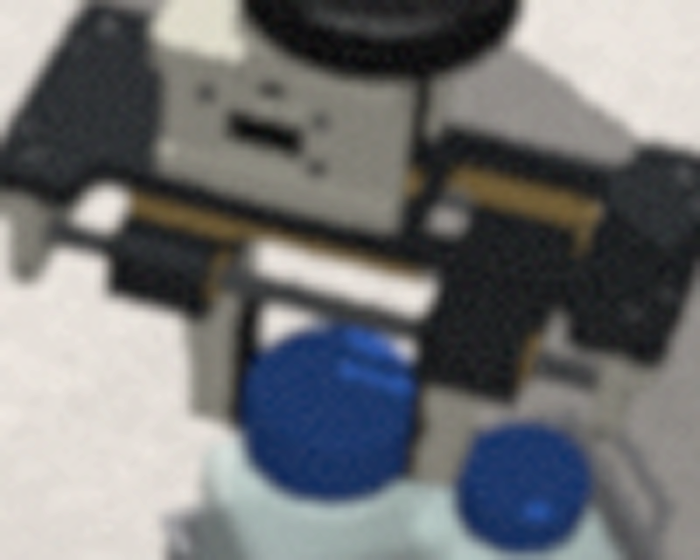

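View pics/scene9.png

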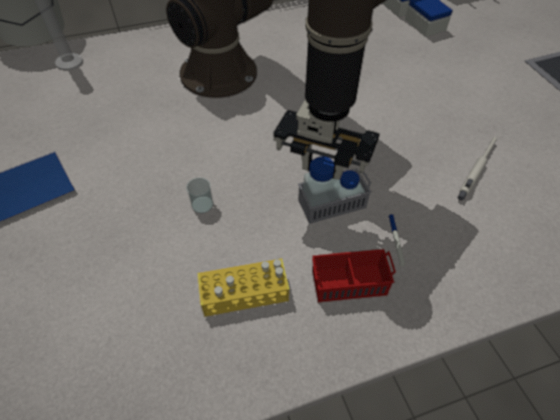

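The scene view shows the cap gripped and low on the neck, at (322,168) in the full frame. The bottle is in its cell and the bystanders are unmoved. Total clockwise turn since the drop is 6.34 rad, depth about 20 mm and vertical force near zero, so I'm handing in.

```bash
python3 - <<'E'
from station import *
print(job_done())
s=get_state();print(s["t"],s["eef_pos"],s["force"],s["width"])
E
```

```text
the job is handed in; nothing more can be done
None
the job is handed in; nothing more can be done
```

The job is handed in: the blue cap is started on the tall bottle's neck, one full turn past the drop. It is still gripped at 20 N and held level to about 0.02 rad.

- **Seating:** the first lowering, and several small shifts after it, left the cap stuck off-centre about 3–4 mm below the rim with 4–8 N. Force and moment readings showed it was too far toward +x. I lifted it, shifted it about 4–5 mm and it then sat on the thread.
- **Backward turn:** it climbed about 1.6 mm per radian. The last depth read under load was about 6.2 mm below the rim; I worked out the brink at about 5.4 mm but did not read it. The vertical force then vanished and the cap dropped to a firm stop at 10.2 mm.
- **Forward turn:** I made it in two grips, 2.72 + 3.62 = 6.34 rad. The cap sank about 1.6 mm per radian both times, so it was following the thread and not slipping.

**Last checks:**
- The mouth is about 20 mm below the rim. That comes from the tool height and assumes the cap kept its height while I changed grip.
- The vertical force is about zero, so the bottle is neither being pressed nor hanging from the cap.
- The scene picture shows the bottle in its cell, and the beaker, rack, marker and small bottle where they were.

**What disagreed or wasn't checked:**
- The two cameras differed by 2–3 mm on where the neck is, so contact forces settled the final centring.
- I could not see the cap's x axis. Its alignment is inferred from the drop and the measured turn, and I may have turned up to about 0.4 rad past the drop before stopping.

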